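Portion a descaling tablet into a tasting glass and hold the glass up

TASK

Take the one square descaling tablet out of the pocket tray, leaving the round tablets in their pockets, and drop it into the small tasting glass where it stands. Then pick up the glass with the tablet in it, without tipping it, and hold it still and upright at least 10 cm clear of the worktop, away from everything else, ready for a colleague to fill; finish while still holding it. Do not knock the bar spoon or the steel jigger about.

Things in the scene. Friction and masses are not known exactly. Their poses are not given: they have to be found in the camera images.
- square_tablet_center (a point): centre of the square white tablet, 24 x 24 mm and 18 mm high (rounded edges, a groove across its top along its own x); z up, x and y square to its sides. It sits loose in one of the four pockets of the tray and stands 13 mm proud of it, centre 18 mm above the worktop. Which pocket varies. 20 g
- round_tablet_1_center (a point): centre of a round white tablet, 20 mm across and 18 mm high, loose in another pocket of the tray, 13 mm proud; it stays there
- round_tablet_2_center (a point): centre of a round white tablet, 20 mm across and 18 mm high, loose in another pocket of the tray, 13 mm proud; it stays there
- round_tablet_3_center (a point): centre of a round white tablet, 20 mm across and 18 mm high, loose in another pocket of the tray, 13 mm proud; it stays there
- tray: flat square grey pocket tray, 130 x 130 x 14 mm, fixed to the worktop; origin at the centre of its underside, axes along its sides. Four square pockets, 27 mm wide and 5 mm deep, centred at (+-30, +-30) mm from its middle, sides parallel to the tray's, each holding one tablet. It may stand to the left or to the right of the glass, turned by up to 0.35 rad
- glass_center (a point): centre (41 mm above its foot) of a small round empty tasting glass, clear with a band round it, open at the top and upright on the worktop: 82 mm high, 58 mm across outside at the rim, 48 mm at the foot, clear mouth about 50 mm, inner floor 6 mm above its foot; stiff, can be gripped across its sides. About 0.11 kg, varies. Its z points up through the mouth
- spoon_center (a point): centre of a steel bar spoon, 276 mm long, 20 mm wide, 9 mm high, lying on the worktop pointing away from the robot, between tray and glass; its long side is its own y; a bystander
- jigger_center (a point): centre of a steel double measure (hourglass shape), 46 mm across, 78 mm high, upright on the worktop behind the work; a bystander
- steel_pot: steel pot, 143 mm across and 150 mm high, standing fixed at the right of the work; origin at the centre of its underside; a bystander
- layered_drink: full drink cup, 100 mm across and 165 mm high, standing fixed at the far right; origin at the centre of its underside; a bystander
There are look-alikes about, which are no part of the job. Leave any yellow look-alike of the tray alone.

How it is judged:
By the outcome, as a careful person would: the job done as asked, in the order asked, and still so for the second after the job is handed in, while the arm keeps its last pose, push and grip.
It also fails if it takes over 56 s, if anything falls off the work surface, if the arm or the gripper's body presses on something with over 40 N, if the wrist force passes 120 N, or if a joint passes its speed limit or range.

ROBOT

A 6-joint arm with a two-finger parallel gripper is mounted at the origin on a cart in front of the work surface, level with it; the furniture and walls round the work are solid. World frame = base frame: x ahead of the robot, y to its left, z up, the work surface at z = 0. Lengths are in m, angles in rad, forces in N, time in s.
With the tool pointing down it reaches from about 0.375 to 0.9 m from the base axis. Payload 3.1 kg.
Tool frame: the origin (TCP) lies on the centre line of the jaws, within the pads' length; the fingertips stand 25 mm ahead of it and the grasp point (between the pads) lies 6 mm ahead of it (manip.tips_ahead is the distance from the TCP to the fingertips, in m); z points along the fingers, y is the direction in which the jaws open and shut (so a half turn about z gives the same grasp; the last joint's range is limited). The gripper opens to 85 mm and grips with 20 to 120 N. Pads are 22 mm wide; open, the fingers measure 114 mm over their backs; the gripper's body (76 mm by 85 mm) begins 54 mm behind the grasp point. The pads swing forward as they close: fully open they stand 13 mm farther back than shut.
Start: joints at [-1.508, 0.527, 1.433, -0, 1.181, -0.178], TCP at [0.15, -0.607, 0.256] pointing down, gripper open.
Joint ranges: [-3.08, 3.08], [-0.75, 2.2], [0.22, 2.44], [-1.43, 4.57], [0, 2.65], [-2.85, 2.85]. Speed limits (rad/s): [2.79, 2.79, 3.14, 3.14, 3.14, 3.14].

INTERFACE

Orientations are given as a unit quaternion [x, y, z, w].
In Python, from station import manip gives the robot as it stands.
- The arm moves only by the tool play_rows, never from a script. Its argument "steps" is a list that holds one entry, the list of rows, each a list of 6 numbers: the shift along the tool's x, y, z in m, then the turn, a rotation vector about the tool's x, y, z in degrees. In form: [[[x, y, z, rx, ry, rz], ...]]. A call has 1 to 10 rows; each row shifts and turns the commanded pose from where the row before left it, along the tool's axes as they then stand; what a row does not reach is not made up. A row lasts 1/8 s, in which the tool goes at most 62.5 mm and 10.7 degrees, less where a joint would pass 70% of its speed; a pose out of reach is approached as far as the arm can. A call is refused whole if a number of a shift passes 0.0625 or a number of a turn 10.7, either way. A call with a gripper value outside its range is refused whole. "fingers" is the opening, from 0 (shut) to 1 (fully open), set as the call begins (left out, the last holds). The fingers move at their own pace and stop on an object; "squeeze" is the grip in N (left out, the last holds). Time passes only in rows, so rows that do not move let the fingers close. It gives the time, the measured TCP pose, the force and the opening at its end, in the units of the state.
- manip.sense(): the state, without advancing time (a new reading comes with each control period).
- manip.snapshot(name): name is "side" or "top"; returns a dict with "img" (384x512x3 uint8, red, green, blue), "K" (3x3 intrinsics, pixels), "world_from_camera" (4x4, takes a point from camera to world coordinates). Camera axes: x right, y down, z forward; pixel columns grow to the right and rows downward; lengths in m; the calibration is good to about 2 mm. A picture is of the moment at which its call begins. There is no depth.
- manip.sign_off(): hands the job in, once; it reports no verdict.
Trained networks look in a picture, given as the dict that the camera call returned (one of the last four; its "shot" number tells which), for a name from the list of things; names that differ only in an ending like _2 or _b are one class to them, and where a whole thing is asked for, a point or a joint stands for the part that bears it (a point fixed in the world has none). Each returns a list of dicts, best first, with "score" (0 to 1); they miss things now and then, are a little off and sometimes report something else, mostly with a low value. They report only what shows in the picture. A call takes as long as a camera call. They do not tell look-alikes from the thing itself.
- manip.regions_of(label, picture): "pixels" (384x512 bool, what is visible of it) and "rect" ([left, top, right, bottom] in pixels, round what is visible of it).
- manip.pinpoint(label, picture): "point" ([column, row] in pixels: a listed point, or the origin of a listed thing).
The state is a dict: "t": time; "q": joint angles; "qd": joint speeds; "tau": joint torques, N m; "tcp_pos": TCP position; "tool_rot": TCP orientation; "force": force on the tool from outside, world axes, zero at the start; "ft_torque": the same for the moment, N m; "finger_gap": opening from 0.0 (shut) to 1.0 (fully open).
Only numpy, scipy, OpenCV 4.12 (cv2) and the standard library are available. Lean on these libraries where they do the work, as an engineer would, in place of code of your own. Each camera call takes 0.05 s, during which the arm holds its last target.

## Working session

There is one attempt and no reset: what is moved stays moved. The work goes in short steps, Python scripts to look and compute and a tool call to move; the robot and the scene stay as the last step left them, time stands still between calls to the robot, and variables do not carry over. Pictures are saved under pics/ and viewed, and the job is handed in when it is done.

Besides the shell and the picture viewer there is one more tool, called after "Request:" by a JSON object that holds its "op" and its "data". play_rows: Moves the arm, as the interface text tells. Its arguments: {"type":"object","properties":{"steps":{"type":"array"},"fingers":{"type":"number"},"squeeze":{"type":"number"}},"required":["steps"]}

```bash
ls; mkdir -p pics
cat > h.py <<'E'
import numpy as np, cv2
from station import manip
def snap(name,fn=None):
    p=manip.snapshot(name)
    if fn: cv2.imwrite('pics/'+fn,cv2.cvtColor(p['img'],cv2.COLOR_RGB2BGR))
    return p
def ray(p,uv):
    K=np.array(p['K']);T=np.array(p['world_from_camera'])
    d=T[:3,:3]@np.linalg.inv(K)@np.array([uv[0],uv[1],1.]);return T[:3,3],d
def atz(p,uv,z):
    o,d=ray(p,uv);return o+d*(z-o[2])/d[2]
def proj(p,X):
    K=np.array(p['K']);T=np.linalg.inv(np.array(p['world_from_camera']))
    c=T[:3,:3]@np.array(X)+T[:3,3];c=K@c;return c[:2]/c[2]
E
python3 - <<'E'
from h import *
s=manip.sense();print({k:np.round(v,3) for k,v in s.items()}, manip.tips_ahead)
t=snap('top','t0.png');si=snap('side','s0.png')
for p in (t,si):
    print(np.round(p['K'],1).tolist(),np.round(p['world_from_camera'],3).tolist())
    for l,z in [('square_tablet_center',.018),('round_tablet_1_center',.018),('tray',0),('glass_center',.041),('spoon_center',.004),('jigger_center',.039),('steel_pot',0),('layered_drink',0)]:
        for r in manip.pinpoint(l,p)[:5]:
            print(l,round(r['score'],2),np.round(r['point'],1),np.round(atz(p,r['point'],z),3))
E
```

```text
pics
{'t': np.float64(0.0), 'q': array([-1.507,  0.528,  1.434, -0.   ,  1.181, -0.178]), 'qd': array([ 0.001,  0.   , -0.001,  0.001, -0.001,  0.001]), 'tau': array([ 0.0000e+00, -4.4234e+01, -1.7802e+01, -0.0000e+00,  8.0000e-03,
       -0.0000e+00]), 'tcp_pos': array([ 0.15 , -0.606,  0.255]), 'tool_rot': array([ 0.993,  0.121,  0.   , -0.001]), 'force': array([-0.055,  0.717,  0.146]), 'ft_torque': array([ 0.017,  0.028, -0.004]), 'finger_gap': np.float64(0.998)} 0.025
[[388.8, 0.0, 257.2], [0.0, 388.8, 191.9], [0.0, 0.0, 1.0]] [[0.024, -0.996, 0.083, 0.399], [-1.0, -0.024, -0.001, 0.058], [0.003, -0.083, -0.997, 1.909], [0.0, 0.0, 0.0, 1.0]]
square_tablet_center 0.45 [247.2 191.5] [0.558 0.105 0.018]
tray 0.73 [243.4 201.6] [0.509 0.123 0.   ]
tray 0.64 [138.4 209.7] [0.457 0.637 0.   ]
tray 0.63 [308.1 226.2] [ 0.396 -0.197  0.   ]
glass_center 0.5 [299.4 194.1] [ 0.549 -0.147  0.041]
spoon_center 0.56 [270.4 203. ] [ 0.505 -0.01   0.004]
jigger_center 0.6 [272.8 161.4] [ 0.706 -0.016  0.039]
steel_pot 0.67 [349.7 177.5] [ 0.641 -0.399  0.   ]
layered_drink 0.68 [381.6 207.5] [ 0.496 -0.557  0.   ]
[[449.0, 0.0, 262.2], [0.0, 449.0, 190.4], [0.0, 0.0, 1.0]] [[0.965, -0.143, 0.221, 0.185], [-0.262, -0.442, 0.858, -1.464], [-0.026, -0.886, -0.464, 0.87], [0.0, 0.0, 0.0, 1.0]]
square_tablet_center 0.51 [252.5 186.1] [0.563 0.164 0.018]
round_tablet_1_center 0.53 [248.1 186.8] [0.544 0.163 0.018]
tray 0.95 [229.5 243.1] [ 0.391 -0.194  0.   ]
tray 0.9 [207.1 153.6] [0.441 0.615 0.   ]
tray 0.66 [242.8 195.3] [0.512 0.13  0.   ]
glass_center 0.73 [270.7 214.7] [ 0.56  -0.121  0.041]
spoon_center 0.43 [254.2 207.9] [0.53  0.008 0.004]
jigger_center 0.58 [300.7 198.1] [ 0.706 -0.033  0.039]
steel_pot 0.79 [321.4 268. ] [ 0.639 -0.415  0.   ]
layered_drink 0.71 [293.2 309.2] [ 0.496 -0.565  0.   ]
```

Run:
```python
import cv2
t=cv2.imread('pics/t0.png');s=cv2.imread('pics/s0.png')
cv2.imwrite('pics/t0c.png',cv2.resize(t[130:260,110:400],None,fx=2.7,fy=2.7,interpolation=cv2.INTER_CUBIC))
cv2.imwrite('pics/t0d.png',cv2.resize(t[175:225,210:330],None,fx=6.5,fy=6.5,interpolation=cv2.INTER_CUBIC))
cv2.imwrite('pics/s0d.png',cv2.resize(s[160:260,190:340],None,fx=5.3,fy=5.3,interpolation=cv2.INTER_CUBIC))
```

```text
(no output)
```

View pics/t0.png

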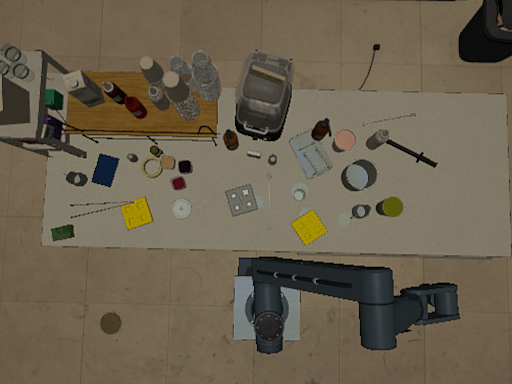

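View pics/s0.png

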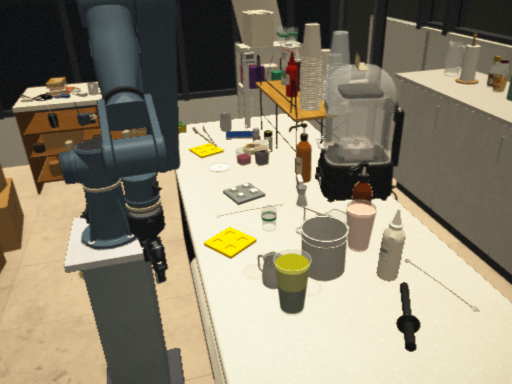

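View pics/t0d.png

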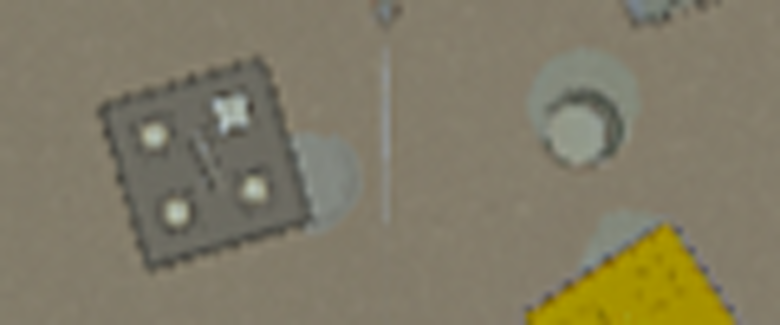

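View pics/s0d.png

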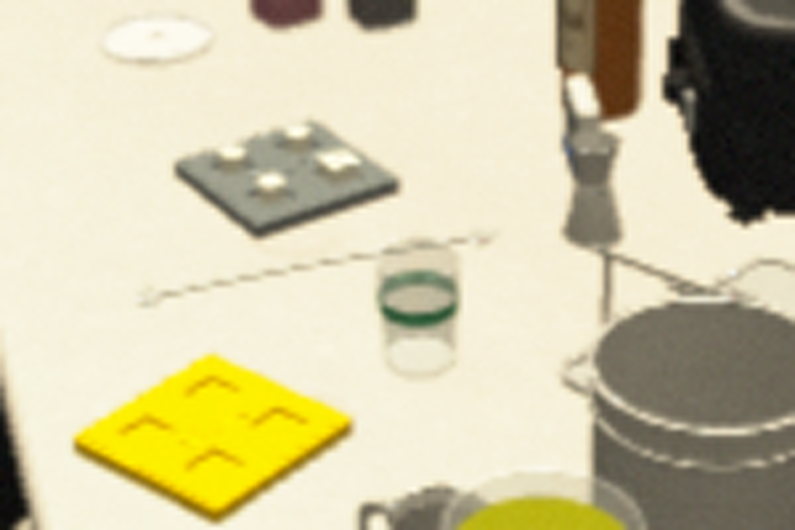

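The grey tray at top px (241,200) is the real one. The yellow look-alikes are at (137,213) and (308,227). The four grey pockets show three small round blobs and one larger square blob in the far right pocket, at top px about (245.7,192) and side px about (254,190.5). Only that one fits the 24 mm square. Next I fit the poses from both views.

```bash
cat > fit.py <<'E'
from h import *
from scipy.optimize import minimize
def render(p,hulls,box,S=8):
    l,t,r,b=box;m=np.zeros(((b-t)*S,(r-l)*S),np.uint8)
    for P in hulls:
        uv=np.array([proj(p,X) for X in P]);uv=(uv+0.5-[l,t])*S-0.5
        cv2.fillConvexPoly(m,cv2.convexHull(np.round(uv*16).astype(np.int32)),255,shift=4)
    return cv2.resize(m,((r-l),(b-t)),interpolation=cv2.INTER_AREA)/255.
def box3(x,y,a,w,z0,z1):
    c,s=np.cos(a),np.sin(a)
    return [(x+c*i*w-s*j*w,y+s*i*w+c*j*w,z) for i in(-.5,.5) for j in(-.5,.5) for z in(z0,z1)]
def cone(x,y,r0,r1,z0,z1):
    th=np.linspace(0,2*np.pi,40,endpoint=False)
    return [(x+r*np.cos(a),y+r*np.sin(a),z) for r,z in((r0,z0),(r1,z1)) for a in th]
def fit(ps,masks,model,x0,step,pad=6):
    boxes=[]
    for m in masks:
        ys,xs=np.where(m);boxes.append((xs.min()-pad,ys.min()-pad,xs.max()+pad,ys.max()+pad))
    def cost(v):
        return sum(np.mean((render(p,[model(v)],b)-m[b[1]:b[3],b[0]:b[2]])**2)*1e2 for p,m,b in zip(ps,masks,boxes))
    sx=np.vstack([x0]+[np.array(x0)+np.eye(len(x0))[i]*step[i] for i in range(len(x0))])
    r=minimize(cost,x0,method='Nelder-Mead',options=dict(initial_simplex=sx,xatol=1e-4,fatol=1e-5))
    return r.x,r.fun
E
python3 - <<'E'
from fit import *
t=snap('top');s=snap('side')
def best(l,p,uv):
    rs=manip.regions_of(l,p)
    rs=[r for r in rs if r['rect'][0]-4<=uv[0]<=r['rect'][2]+4 and r['rect'][1]-4<=uv[1]<=r['rect'][3]+4]
    print(l,[(round(r['score'],2),np.round(r['rect'],0).tolist(),int(r['pixels'].sum())) for r in rs])
    return rs[0]['pixels'] if rs else None
tm=[best('tray',t,(241,200)),best('tray',s,(244,192))]
gm=[best('glass_center',t,(299,194)),best('glass_center',s,(270,215))]
f=lambda v:box3(v[0],v[1],v[2],.13,0,.014)
for n,ps,ms in [('both',[t,s],tm),('top',[t],tm[:1]),('side',[s],tm[1:])]:
    if any(m is None for m in ms):continue
    v,c=fit(ps,ms,f,[.51,.125,.2],[.01,.01,.1]);print('tray',n,np.round(v,4),c)
g=lambda v:cone(v[0],v[1],.024,.029,0,.082)
for n,ps,ms in [('both',[t,s],gm),('top',[t],gm[:1]),('side',[s],gm[1:])]:
    if any(m is None for m in ms):continue
    v,c=fit(ps,ms,g,[.555,-.135],[.01,.01]);print('glass',n,np.round(v,4),c)
for p,w in((t,(246,192)),(s,(254,190.5))):
    m=best('square_tablet_center',p,w)
    if m is not None: ys,xs=np.where(m); print('sq mask centroid',xs.mean(),ys.mean(),atz(p,(xs.mean(),ys.mean()),.02))
    best('round_tablet_1_center',p,w)
# local-brightness centroid
for p,w in((t,(245.7,192.1)),(s,(253.8,190.6))):
    im=p['img'].astype(float).min(2);u,v=map(round,w)
    print(im[v-5:v+6,u-6:u+7].astype(int))
E
```

```text
tray [(0.77, [226.0, 186.0, 262.0, 214.0], 627)]
tray [(0.94, [227.0, 184.0, 265.0, 205.0], 505)]
glass_center [(0.54, [295.0, 189.0, 307.0, 200.0], 107)]
glass_center [(0.61, [262.0, 204.0, 278.0, 232.0], 371)]
tray both [0.5194 0.1338 0.2949] 9.821139834200421
tray top [0.5191 0.1329 0.3046] 4.532741201055586
tray side [0.5199 0.1351 0.299 ] 5.126748152903252
glass both [ 0.5472 -0.1411] 5.326138299726173
glass top [ 0.5491 -0.1407] 2.800467439552741
glass side [ 0.5461 -0.1424] 2.014041682873509
square_tablet_center []
round_tablet_1_center []
square_tablet_center [(0.48, [251.0, 186.0, 258.0, 196.0], 37)]
sq mask centroid 253.2972972972973 191.0810810810811 [0.55405443 0.11557945 0.02      ]
round_tablet_1_center []
[[ 85  92  90  89  98  97  96  97  96  97  94  88 110]
 [ 94  97  97  96  96  96  89  82  96  96  94  77  84]
 [ 97  94  90  77  66  89 118 107  87  97  94  77  74]
 [ 96  92 110 145 138 143 160 149  87  95  96  87  84]
 [ 95  87 108 173 168 148 172 154  60  96  97  93  78]
 [ 97  91  90 134 168 156 170 153  80  95  97  92  74]
 [ 97  97  82 100 176 170 167 167 107  88  96  95  85]
 [ 92  83  87 110 171 121 107 120 100  90  95  97  90]
 [109  87  93 101 126  73  71  79  94  95  96  96  92]
 [108  92  79  89  87  91  96  97  96  97  96  97  94]
 [109 125  85  97  97  96  96  97  96  96  95  96  98]]
[[112 121 138 141 142 150 170 199 213 216 216 213 215]
 [110 110 124 142 147 149 157 165 191 206 208 212 214]
 [131 144 153 162 173 179 191 188 172 177 191 207 214]
 [143 160 192 215 231 224 218 230 210 171 161 185 204]
 [142 140 162 214 229 226 229 232 227 200 152 156 171]
 [142 129 117 135 194 214 173 136 125 134 142 140 151]
 [138 121 102 104 118 129 115 107 110 122 133 140 144]
 [142 137 127 114 108 112 111 112 118 125 128 146 143]
 [142 138 139 135 121 119 126 129 141 142 140 140 139]
 [141 142 145 145 138 138 142 144 139 133 131 115 106]
 [140 141 143 141 143 139 138 130 115 100  82  69  70]]
```

Run:
```python
from fit import *
t=snap('top');s=snap('side')
T=t['img'].astype(float);
# top tablets: bright blob centroids on tray
def blobs(p,rng,base,full,winc):
    I=p['img'].astype(float).min(2)
    W=np.clip((I-base)/(full-base),0,1)
    out=[]
    for (u,v) in winc:
        r=4
        for k in range(6):
            uu,vv=np.meshgrid(np.arange(512),np.arange(384));w=W*((abs(uu-u)<=r)&(abs(vv-v)<=r));u,v=(w*uu).sum()/w.sum(),(w*vv).sum()/w.sum()
        out.append((u,v,w.sum()))
    return out
a=0.295
for n,c in (('top',[(245.5,192),(233.6,195.8),(237,207.5),(249,204)]),('side',[])):
    if n=='top':
        B=blobs(t,0,105,170,c)
        P=np.array([atz(t,b[:2],.027)[:2] for b in B])
        print(np.round(B,2).tolist());print(np.round(P,4),P.mean(0))
# side: fit top faces: predicted pixels
c=np.cos;si=np.sin
for tx,ty,a in((.5194,.1338,.295),):
    for i,j in((1,-1),(1,1),(-1,1),(-1,-1)):
        X=(tx+.03*(i*c(a)-j*si(a)),ty+.03*(i*si(a)+j*c(a)))
        print(i,j,np.round(X,4),'top',proj(t,(*X,.027)).round(1),'side',proj(s,(*X,.027)).round(1))
def ov(p,fn,crop,f,polys):
    l,tp,r,b=crop;im=cv2.resize(p['img'][tp:b,l:r],None,fx=f,fy=f,interpolation=cv2.INTER_CUBIC)[:,:,::-1].copy()
    for P,col in polys:
        uv=np.array([proj(p,X) for X in P]);uv=((uv+.5-[l,tp])*f)
        cv2.polylines(im,[uv.round().astype(np.int32)],True,col,1)
    cv2.imwrite('pics/'+fn,im)
def sq(x,y,a,w,z):
    q=box3(x,y,a,w,z,z);return [q[0],q[2],q[6],q[4]]
def ci(x,y,r,z): return [(x+r*np.cos(k),y+r*np.sin(k),z) for k in np.linspace(0,6.28,40)]
polys=[(sq(.5194,.1338,.295,.13,.014),(0,0,255)),(sq(.5568,.1138,.295,.024,.027),(0,255,0)),(ci(.5472,-.1411,.029,.082),(255,0,0)),(ci(.5472,-.1411,.024,0),(255,0,255))]
ov(t,'t1o.png',(215,175,315,225),8,polys);ov(s,'s1o.png',(220,175,300,240),9,polys)
```

```text
[[245.09, 191.78, 17.69], [233.21, 195.4, 6.43], [236.76, 207.21, 6.52], [248.67, 203.67, 6.29]]
[[0.5552 0.1152]
 [0.5362 0.1724]
 [0.4794 0.1535]
 [0.4979 0.0963]] [0.51718211 0.13437093]
1 -1 [0.5568 0.1138] top [245.4 191.5] side [254.  189.7]
1 1 [0.5394 0.1712] top [233.5 194.8] side [246.6 184.2]
-1 1 [0.482  0.1538] top [236.7 206.7] side [234. 188.]
-1 -1 [0.4994 0.0964] top [248.7 203.4] side [241.2 193.6]
```

View pics/t1o.png

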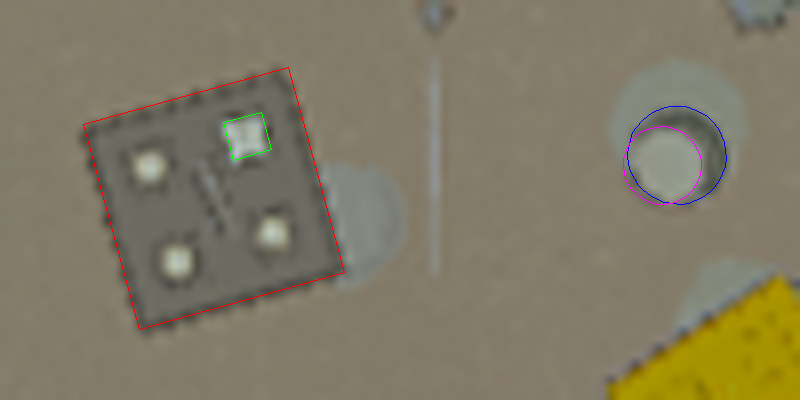

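View pics/s1o.png

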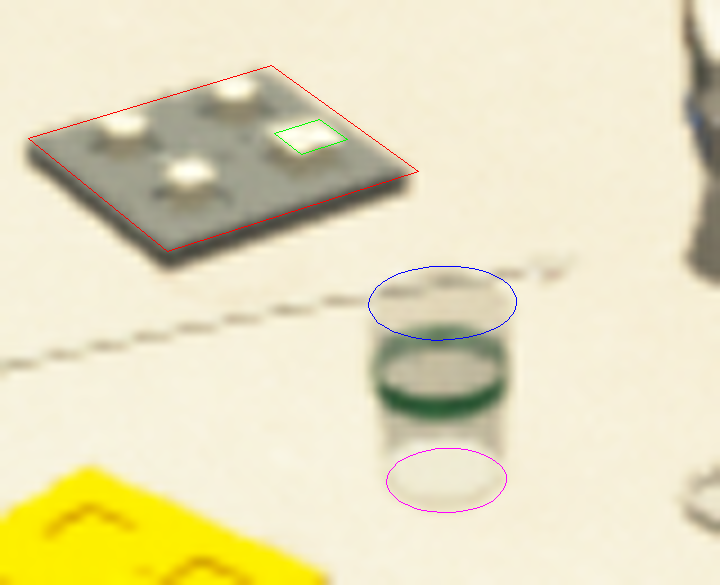

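Request:
{"op": "play_rows", "data": {"steps": [[[0,0,0,0,0,-3.0],[0.02,-0.019,0,0,0,0],[0.0373,-0.0357,0,0,0,0],[0.0373,-0.0357,0,0,0,0],[0.0373,-0.0357,0,0,0,0],[0.0373,-0.0357,0,0,0,0],[0.0373,-0.0357,0,0,0,0],[0.0373,-0.0357,0,0,0,0],[0.0373,-0.0357,0,0,0,0],[0.0373,-0.0357,0,0,0,0]]], "fingers": 0.6, "squeeze": 30}}

```text
t: 2.75
tcp_pos: [0.3669, -0.2217, 0.2567]
tool_rot: [0.989, 0.146, 0.0, 0.0]
force: [1.4, -0.3, 0.0]
finger_gap: 0.604
```

```bash
cat >> h.py <<'E'
from scipy.spatial.transform import Rotation as Ro
def to(x,y,z,yaw=.295):
    s=manip.sense();R=Ro.from_quat(s['tool_rot']);d=R.inv().apply(np.array([x,y,z])-s['tcp_pos'])
    want=Ro.from_quat([np.cos(yaw/2),np.sin(yaw/2),0,0])
    print('t',round(float(s['t']),2),'tcp',np.round(s['tcp_pos'],4),'gap',round(float(s['finger_gap']),3),'F',np.round(s['force'],1),'q',np.round(s['q'],2))
    print('shift tool',np.round(d,4),'turn deg',np.round((R.inv()*want).as_rotvec(degrees=True),2))
E
python3 -c "
from h import *
to(.5553,.1145,.255)"
```

```text
t 2.75 tcp [ 0.3669 -0.2217  0.2567] gap 0.604 F [ 1.4 -0.3  0. ] q [-0.81  0.26  1.9   0.    0.98  0.47]
shift tool [ 0.2777 -0.2673  0.0016] turn deg [ 0.06 -0.04 -0.07]
```

Request:
{"op": "play_rows", "data": {"steps": [[[0.0347,-0.0334,0,0,0,0],[0.0347,-0.0334,0,0,0,0],[0.0347,-0.0334,0,0,0,0],[0.0347,-0.0334,0,0,0,0],[0.0347,-0.0334,0.02,0,0,0],[0.0347,-0.0334,0.03,0,0,0],[0.0347,-0.0334,0.03,0,0,0],[0.0347,-0.0334,0.03,0,0,0],[0,0,0.02,0,0,0],[0,0,0,0,0,0]]]}}

```text
t: 4.0
tcp_pos: [0.5532, 0.1138, 0.1247]
tool_rot: [0.989, 0.147, -0.002, -0.0]
force: [-0.6, -0.1, 0.4]
finger_gap: 0.599
```

Run:
```python
from h import *
to(.5553,.1145,.042)
t=snap('top');s=snap('side')
cv2.imwrite('pics/t2.png',cv2.resize(t['img'][175:225,215:315],None,fx=8,fy=8,interpolation=cv2.INTER_CUBIC)[:,:,::-1])
cv2.imwrite('pics/s2.png',cv2.resize(s['img'][130:220,190:310],None,fx=6.5,fy=6.5,interpolation=cv2.INTER_CUBIC)[:,:,::-1])
st=manip.sense();p=np.array(st['tcp_pos']);print('tcp px side',proj(s,p),'tips',proj(s,p-[0,0,.025]))
```

```text
t 4.0 tcp [0.5532 0.1138 0.1247] gap 0.599 F [-0.6 -0.1  0.4] q [ 0.01  0.63  1.69 -0.    0.82  1.28]
shift tool [0.0026 0.0001 0.0827] turn deg [-0.06  0.22  0.02]
tcp px side [252.60679728 167.53874048] tips [252.82967078 173.2361891 ]
```

View pics/s2.png

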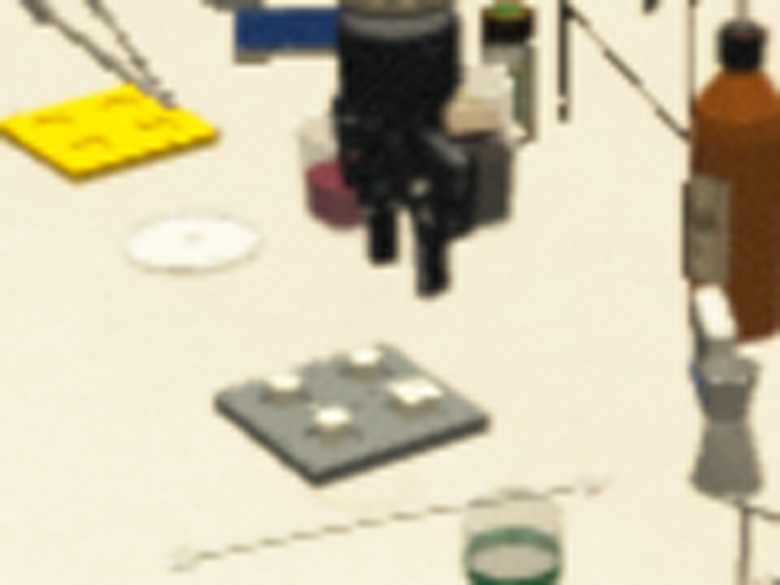

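The finger midpoint shows at side px (252.7,172), which matches the projected tips at (252.8,173). Next I descend and grip.

Request:
{"op": "play_rows", "data": {"steps": [[[0.0022,0,0.02,0,0.2,0],[0,0,0.02,0,0,0],[0,0,0.02,0,0,0],[0,0,0.012,0,0,0],[0,0,0.008,0,0,0],[0,0,0.004,0,0,0],[0,0,0,0,0,0]]]}}

```text
t: 4.97
tcp_pos: [0.5567, 0.1139, 0.0425]
tool_rot: [0.989, 0.147, 0.002, -0.0]
force: [-0.2, 0.2, 0.2]
finger_gap: 0.599
```

Run:
```python
from h import *
to(.5553,.1145,.041)
t=snap('top');s=snap('side')
cv2.imwrite('pics/t3.png',cv2.resize(t['img'][165:225,205:305],None,fx=7.5,fy=7.5,interpolation=cv2.INTER_CUBIC)[:,:,::-1])
cv2.imwrite('pics/s3.png',cv2.resize(s['img'][150:215,215:295],None,fx=9,fy=9,interpolation=cv2.INTER_CUBIC)[:,:,::-1])
```

```text
t 4.97 tcp [0.5567 0.1139 0.0425] gap 0.599 F [-0.2  0.2  0.2] q [0.   0.77 1.72 0.   0.65 1.28]
shift tool [-0.0012 -0.001   0.0015] turn deg [ 0.   -0.22 -0.05]
```

View pics/s3.png

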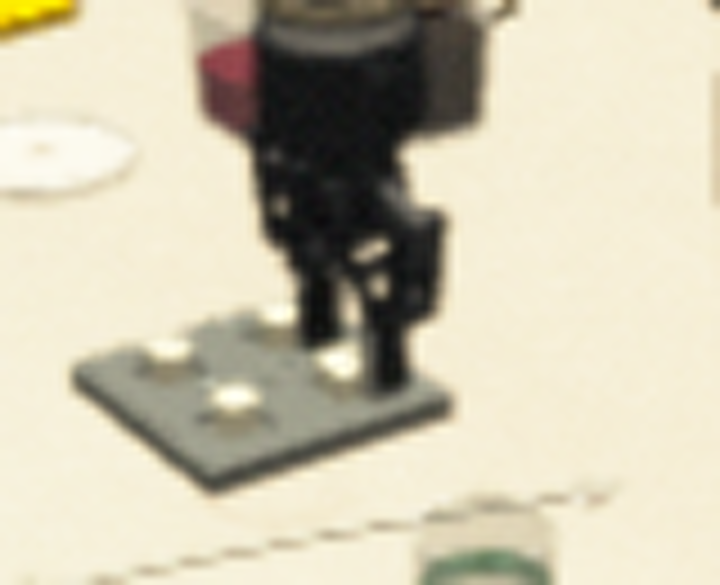

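The fingers straddle the square tablet (between finger px (250,186) and (258,191)) and are clear of the round ones. Closing.

Request:
{"op": "play_rows", "data": {"steps": [[[0,0,0.0015,0,0,0],[0,0,0,0,0,0],[0,0,0,0,0,0],[0,0,0,0,0,0],[0,0,0,0,0,0],[0,0,0,0,0,0]]], "fingers": 0.0, "squeeze": 30}}

```text
t: 5.82
tcp_pos: [0.5563, 0.1148, 0.0412]
tool_rot: [0.989, 0.146, 0.002, -0.001]
force: [-1.1, 5.5, 3.6]
finger_gap: 0.273
```

Request:
{"op": "play_rows", "data": {"steps": [[[0,0,-0.003,0,0,0],[0,0,-0.005,0,0,0],[0,0,-0.01,0,0,0],[0,0,-0.025,0,0,0],[0,0,-0.03,0,0,0],[0,0,-0.03,0,0,0],[0,0,-0.02,0,0,0],[0,0,0,0,0,0]]]}}

```text
t: 6.82
tcp_pos: [0.5578, 0.1132, 0.1662]
tool_rot: [0.989, 0.146, 0.004, 0.0]
force: [-0.5, 0.3, -0.2]
finger_gap: 0.272
```

Run:
```python
from h import *
to(.547,-.141,.165)
t=snap('top');s=snap('side')
cv2.imwrite('pics/t4.png',cv2.resize(t['img'][165:225,205:305],None,fx=7.5,fy=7.5,interpolation=cv2.INTER_CUBIC)[:,:,::-1])
cv2.imwrite('pics/s4.png',cv2.resize(s['img'][140:215,215:295],None,fx=8,fy=8,interpolation=cv2.INTER_CUBIC)[:,:,::-1])
```

```text
t 6.83 tcp [0.5578 0.1132 0.1662] gap 0.272 F [-0.5  0.3 -0.2] q [0.   0.57 1.66 0.   0.9  1.28]
shift tool [-0.084   0.2402  0.001 ] turn deg [ 0.13 -0.5  -0.06]
```

View pics/s4.png

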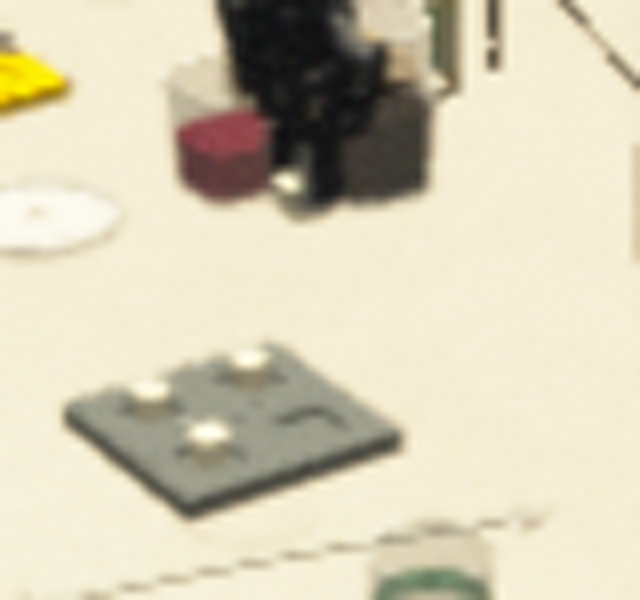

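The square tablet is in the jaws (crop (290,185)). Its pocket is empty and the three round ones are still in place. Moving over the glass.

Request:
{"op": "play_rows", "data": {"steps": [[[-0.006,0.018,0,0,-0.2,0],[-0.012,0.034,0,0,0,0],[-0.012,0.034,0,0,0,0],[-0.012,0.034,0,0,0,0],[-0.012,0.034,0,0,0,0],[-0.012,0.034,0,0,0,0],[-0.012,0.034,0,0,0,0],[-0.006,0.018,0,0,0,0],[0,0,0,0,0,0],[0,0,0,0,0,0]]]}}

```text
t: 8.18
tcp_pos: [0.5449, -0.1393, 0.1634]
tool_rot: [0.989, 0.147, -0.001, -0.001]
force: [-0.5, -0.5, -0.8]
finger_gap: 0.271
```

Run:
```python
from fit import *
to(.547,-.141,.122)
t=snap('top');s=snap('side')
# photometric edge check of glass in side view + where tablet is
print(manip.pinpoint('square_tablet_center',s)[:2],manip.pinpoint('glass_center',s)[:2])
p=np.array(manip.sense()['tcp_pos']);print(proj(s,p-[0,0,.023]), proj(s,(.547,-.141,.082)),proj(s,(.547,-.141,.041)))
cv2.imwrite('pics/t5.png',cv2.resize(t['img'][165:225,255:355],None,fx=7.5,fy=7.5,interpolation=cv2.INTER_CUBIC)[:,:,::-1])
cv2.imwrite('pics/s5.png',cv2.resize(s['img'][160:240,230:310],None,fx=7.5,fy=7.5,interpolation=cv2.INTER_CUBIC)[:,:,::-1])
```

```text
t 8.18 tcp [ 0.5449 -0.1393  0.1634] gap 0.271 F [-0.5 -0.5 -0.8] q [-0.45  0.57  1.68  0.    0.9   0.83]
shift tool [0.0016 0.0023 0.0414] turn deg [-0.08  0.05 -0.03]
[{'point': [265.3, 187.6], 'score': 0.6}] [{'point': [271.1, 218.3], 'score': 0.94}]
[267.654604   193.12986676] [268.58971369 208.05696759] [268.80910451 218.03774461]
```

View pics/s5.png

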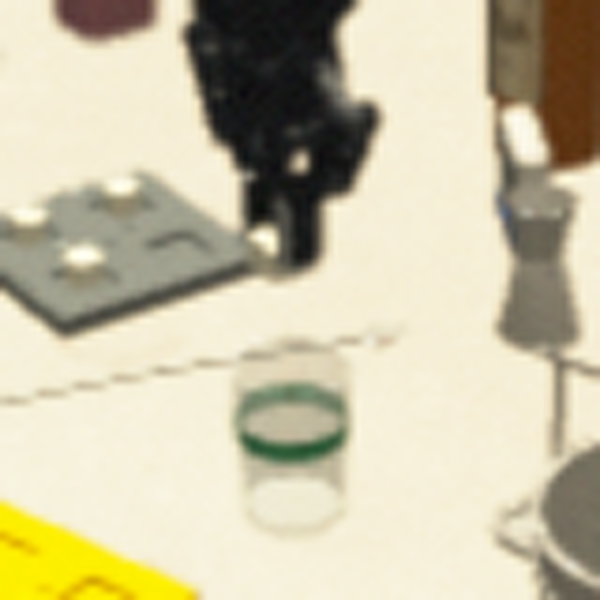

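View pics/t5.png

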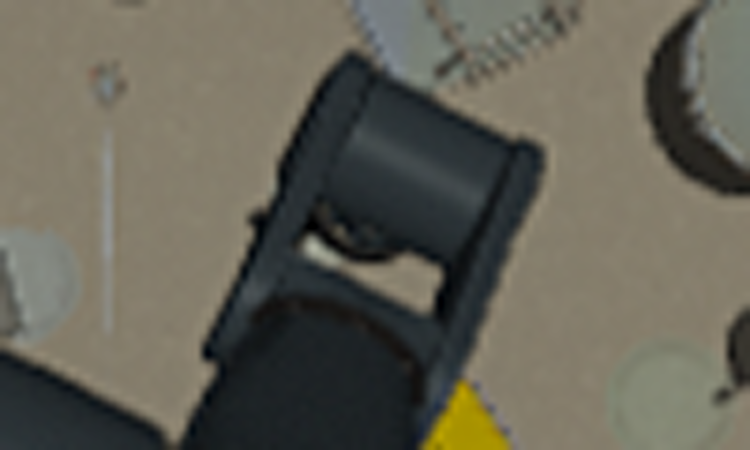

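Request:
{"op": "play_rows", "data": {"steps": [[[0.001,0.001,0.015,0,0,0],[0,0,0.015,0,0,0],[0,0,0.01,0,0,0],[0,0,0.006,0,0,0],[0,0,0,0,0,0],[0,0,0,0,0,0]]]}}

```text
t: 9.12
tcp_pos: [0.5469, -0.141, 0.118]
tool_rot: [0.989, 0.147, 0.0, 0.0]
force: [0.3, 0.3, -0.0]
finger_gap: 0.272
```

Run:
```python
from fit import *
to(.547,-.141,.118)
s=snap('side')
cv2.imwrite('pics/s6.png',cv2.resize(s['img'][170:240,235:305],None,fx=8.5,fy=8.5,interpolation=cv2.INTER_CUBIC)[:,:,::-1])
```

```text
t 9.12 tcp [ 0.5469 -0.141   0.118 ] gap 0.272 F [ 0.3  0.3 -0. ] q [-0.45  0.64  1.7   0.    0.8   0.83]
shift tool [ 0.0001 -0.      0.    ] turn deg [ 0.03 -0.03 -0.05]
```

View pics/s6.png

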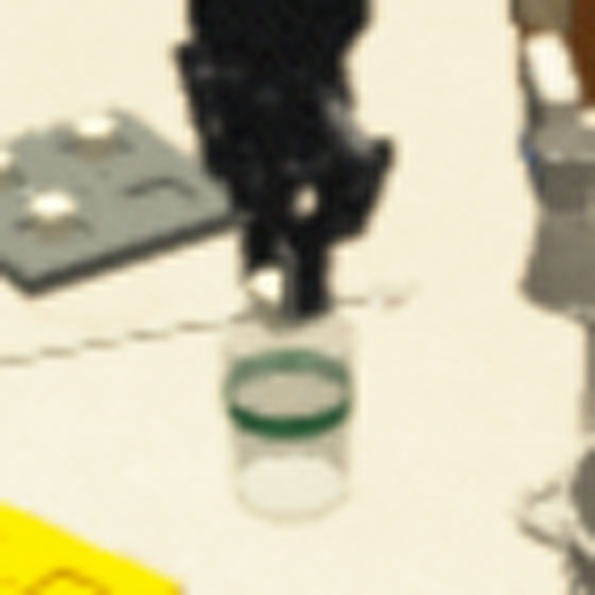

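The tablet is centred over the mouth: finger midpoint is px about (268.4,206) and the glass axis is px 268.5. Releasing.

Request:
{"op": "play_rows", "data": {"steps": [[[0,0,0,0,0,0],[0,0,0,0,0,0],[0,0,0,0,0,0],[0,0,0,0,0,0],[0,0,0,0,0,0],[0,0,-0.01,0,0,0],[0,0,-0.02,0,0,0],[0,0,-0.02,0,0,0],[0,0,0,0,0,0]]], "fingers": 0.7}}

```text
t: 10.3
tcp_pos: [0.5479, -0.1414, 0.1698]
tool_rot: [0.989, 0.147, 0.002, 0.001]
force: [0.1, -0.1, -0.6]
finger_gap: 0.7
```

Run:
```python
from fit import *
to(.547,-.141,.118)
s=snap('side');t=snap('top')
cv2.imwrite('pics/s7.png',cv2.resize(s['img'][170:240,235:305],None,fx=8.5,fy=8.5,interpolation=cv2.INTER_CUBIC)[:,:,::-1])
cv2.imwrite('pics/t7.png',cv2.resize(t['img'][165:225,255:355],None,fx=7.5,fy=7.5,interpolation=cv2.INTER_CUBIC)[:,:,::-1])
```

```text
t 10.3 tcp [ 0.5479 -0.1414  0.1698] gap 0.7 F [ 0.1 -0.1 -0.6] q [-0.45  0.56  1.67  0.    0.91  0.83]
shift tool [-0.0009 -0.0008  0.0518] turn deg [ 0.18 -0.2  -0.05]
```

View pics/s7.png

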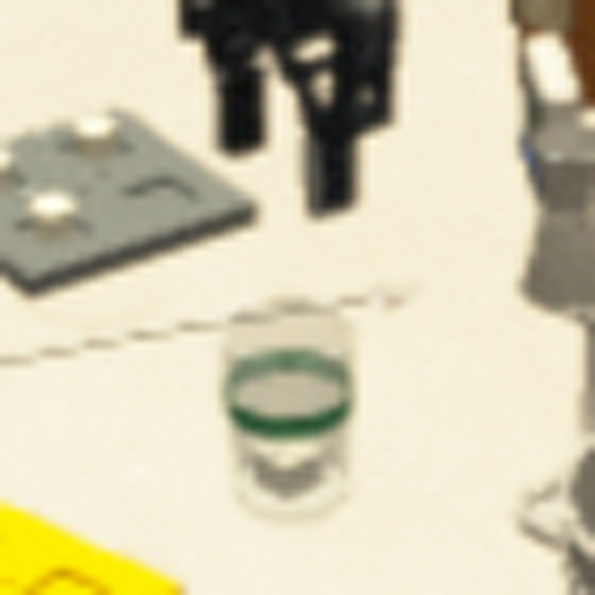

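The tablet lies on the floor of the glass (crop (288,465)), and the glass has not moved. Now opening fully and going down round the glass.

Request:
{"op": "play_rows", "data": {"steps": [[[-0.0005,-0.0005,0,0,0,0],[0,0,0,0,0,0],[0,0,0,0,0,0],[0,0,0.02,0,0,0],[0,0,0.025,0,0,0],[0,0,0.025,0,0,0],[0,0,0.02,0,0,0],[0,0,0.014,0,0,0],[0,0,0.008,0,0,0],[0,0,0,0,0,0]]], "fingers": 1.0}}

```text
t: 11.65
tcp_pos: [0.5459, -0.1405, 0.0555]
tool_rot: [0.989, 0.147, -0.0, -0.0]
force: [-0.6, -1.1, 1.4]
finger_gap: 1.002
```

Run:
```python
from fit import *
to(.547,-.141,.056)
s=snap('side')
cv2.imwrite('pics/s8.png',cv2.resize(s['img'][170:240,235:305],None,fx=8.5,fy=8.5,interpolation=cv2.INTER_CUBIC)[:,:,::-1])
```

```text
t 11.65 tcp [ 0.5459 -0.1405  0.0555] gap 1.002 F [-0.6 -1.1  1.4] q [-0.45  0.75  1.73 -0.    0.67  0.83]
shift tool [ 0.0009  0.0008 -0.0005] turn deg [-0.02  0.03 -0.05]
```

View pics/s8.png

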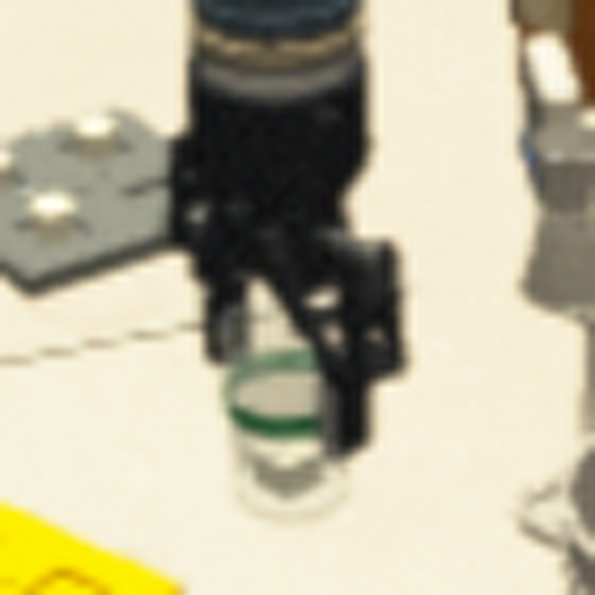

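Request:
{"op": "play_rows", "data": {"steps": [[[0,0,0,0,0,0],[0,0,0,0,0,0],[0,0,0,0,0,0]]], "fingers": 0.72, "squeeze": 35}}

```text
t: 12.08
tcp_pos: [0.5462, -0.1406, 0.0562]
tool_rot: [0.989, 0.147, 0.0, 0.0]
force: [0.2, 0.3, -0.8]
finger_gap: 0.722
```

Request:
{"op": "play_rows", "data": {"steps": [[[0,0,0,0,0,0],[0,0,0,0,0,0],[0,0,0,0,0,0],[0,0,0,0,0,0],[0,0,0,0,0,0]]], "fingers": 0.4}}

```text
t: 12.7
tcp_pos: [0.5465, -0.1408, 0.0564]
tool_rot: [0.989, 0.147, 0.001, 0.0]
force: [-0.4, -0.1, 6.1]
finger_gap: 0.647
```

Request:
{"op": "play_rows", "data": {"steps": [[[0,0,0,0,0,0],[0,0,0,0,0,0],[0,0,-0.003,0,0,0],[0,0,-0.006,0,0,0],[0,0,-0.01,0,0,0],[0,0,-0.015,0,0,0],[0,0,-0.015,0,0,0],[0,0,0,0,0,0]]], "fingers": 0.0, "squeeze": 40}}

```text
t: 13.7
tcp_pos: [0.5471, -0.141, 0.1067]
tool_rot: [0.989, 0.147, 0.002, 0.001]
force: [1.1, 0.4, -1.9]
finger_gap: 0.641
```

Run:
```python
from fit import *
to(.547,-.141,.206)
s=snap('side')
cv2.imwrite('pics/s9.png',cv2.resize(s['img'][160:240,230:310],None,fx=7.5,fy=7.5,interpolation=cv2.INTER_CUBIC)[:,:,::-1])
```

```text
t 13.7 tcp [ 0.5471 -0.141   0.1067] gap 0.641 F [ 1.1  0.4 -1.9] q [-0.45  0.66  1.71  0.    0.77  0.83]
shift tool [ 0.0002  0.0002 -0.0993] turn deg [ 0.15 -0.17 -0.05]
```

View pics/s9.png

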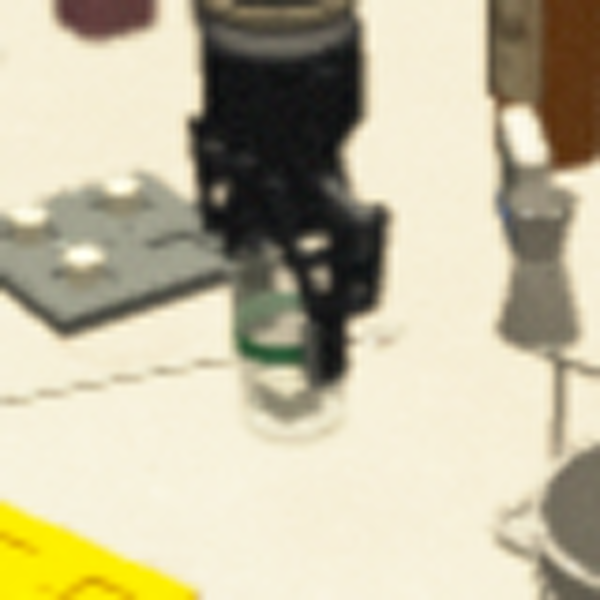

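The glass is up and upright with the tablet inside. Raising it further.

Request:
{"op": "play_rows", "data": {"steps": [[[0,0,-0.012,0,0,0],[0,0,-0.02,0,0,0],[0,0,-0.02,0,0,0],[0,0,-0.02,0,0,0],[0,0,-0.02,0,0,0],[0,0,-0.01,0,0,0],[0,0,-0.003,0,0,0],[0,0,0,0,0,0],[0,0,0,0,0,0],[0,0,0,0,0,0]]]}}

```text
t: 15.0
tcp_pos: [0.5457, -0.1404, 0.2092]
tool_rot: [0.989, 0.146, -0.001, -0.0]
force: [0.0, -0.2, -2.8]
finger_gap: 0.649
```

Run:
```python
from fit import *
to(.547,-.141,.21)
s=snap('side');t=snap('top')
f=proj(s,(.547,-.141,.155));print('expected foot px',f, 'glass',manip.pinpoint('glass_center',s)[:1],'expected',proj(s,(.547,-.141,.196)),'spoon/jig',manip.pinpoint('spoon_center',t)[:1],manip.pinpoint('jigger_center',t)[:1])
cv2.imwrite('pics/s10.png',cv2.resize(s['img'][140:250,210:320],None,fx=5.4,fy=5.4,interpolation=cv2.INTER_CUBIC)[:,:,::-1])
cv2.imwrite('pics/t10.png',cv2.resize(t['img'][130:260,200:400],None,fx=4,fy=4,interpolation=cv2.INTER_CUBIC)[:,:,::-1])
st=manip.sense();print('qd',np.abs(st['qd']).max())
```

```text
t 15.0 tcp [ 0.5457 -0.1404  0.2092] gap 0.649 F [ 0.  -0.2 -2.8] q [-0.45  0.51  1.64  0.    1.    0.83]
shift tool [ 0.0011  0.0009 -0.0008] turn deg [-0.05  0.06 -0.06]
expected foot px [268.18574782 189.6792922 ] glass [{'point': [269.0, 179.1], 'score': 0.57}] expected [267.95101637 179.0006219 ] spoon/jig [{'point': [268.4, 205.0], 'score': 0.63}] [{'point': [271.4, 159.8], 'score': 0.56}]
qd 0.002695734943175118
```

View pics/s10.png

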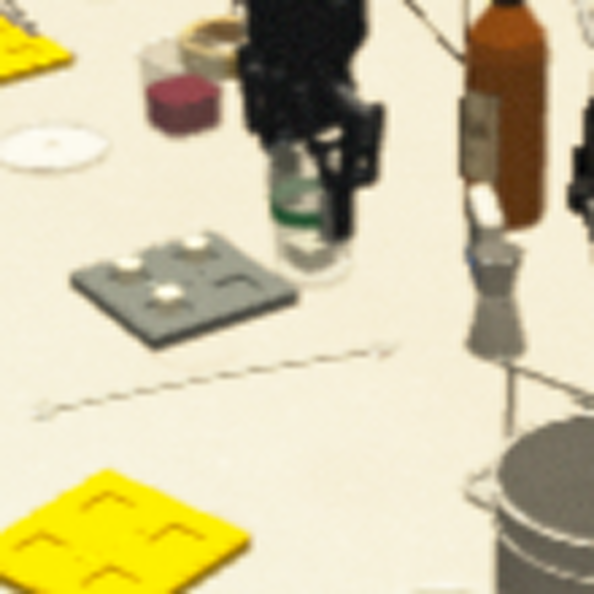

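View pics/t10.png

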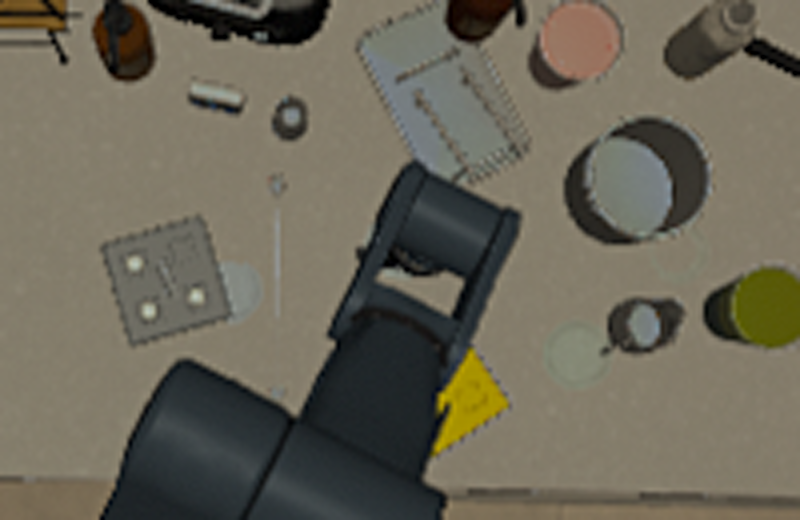

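The glass is held upright with its foot at about 0.15 m and the tablet on its floor. The round tablets, spoon and jigger are where they were, and the arm is still. Handing in.

```bash
python3 -c "
from h import *
to(.547,-.141,.21)
print(manip.sign_off())"
```

```text
t 15.25 tcp [ 0.546  -0.1405  0.2096] gap 0.642 F [ 0.6  0.7 -0.8] q [-0.45  0.51  1.64  0.    1.    0.83]
shift tool [ 0.0008  0.0007 -0.0004] turn deg [-0.01  0.01 -0.05]
the job is handed in; nothing more can be done
None
```

I took the square tablet from the far right pocket of the grey tray and dropped it into the glass where it stood. I then gripped the glass across its sides and lifted it straight up. The job was handed in at 15.3 s with the glass still held.

- **Glass:** in the last side picture it is upright with the tablet on its floor. By the arm's height its foot is about 15 cm above the worktop. The tool is within 0.1° of vertical and the joints are at rest. The finger opening is about 55 mm, which fits the glass.
- **Rest of the scene:** the three round tablets are still in their pockets. The spoon and jigger show no movement beyond a pixel or two of noise in where the networks place them.
- **Disagreements:** the networks missed tablets in some pictures, mostly from above. I placed the square one from a tray fit plus its bright spot, and these agreed to about 2 mm. The glass positions from the two cameras differed by about 3 mm. When the tablet was gripped there was a brief 5.5 N sideways force, probably the tablet touching its pocket wall; it was gone after lifting.

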